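# Stow the brushes and latch the tray's keeper bar

### The arm

A 6-joint arm with a two-finger parallel gripper is mounted at the origin on the work surface. World frame = base frame: x ahead of the robot, y to its left, z up, the work surface at z = 0. Lengths are in m, angles in rad, forces in N, time in s.
With the tool pointing down it reaches from about 0.425 to 0.95 m from the base axis. Payload 3.5 kg.
Tool frame: the origin (TCP) lies between the finger pads; the fingertips stand 19 mm ahead of it and the grasp point (between the pads) is the TCP; z points along the fingers, y is the line along which they close (so a half turn about z gives the same grasp; the last joint's range is limited). The gripper opens to 85 mm and grips with 20 to 120 N. Pads are 22 mm wide; open, the fingers measure 114 mm over their backs; the gripper's body (76 mm by 85 mm) begins 54 mm behind the grasp point. The pads swing forward as they close: fully open they stand 13 mm farther back than shut.
Start: joints at [-1.353, 0.286, 1.577, -0, 1.279, -0.15], TCP at [0.243, -0.63, 0.25] pointing down, gripper open.
Joint ranges: [-2.77, 2.77], [-0.9, 2.22], [0.21, 2.48], [-1.53, 4.67], [0.24, 2.81], [-2.84, 2.84]. Speed limits (rad/s): [2.79, 2.79, 3.14, 3.14, 3.14, 3.14].

### API

Orientations are given as a unit quaternion [x, y, z, w].
In Python, from plant import get_state, cams, ctrl gives the robot as it stands. The module is installed in compiled form; this text tells all that it offers.
- The arm moves only by the tool jog_arm, never from a script. Its argument "deltas" is text: rows parted by semicolons, each of 6 numbers parted by spaces: the shift along the world's x, y, z normalised to -1 to 1, where 1 is 0.02 m, then the turn, a rotation vector about the world's x, y, z normalised to -1 to 1, where 1 is 0.1 rad. In form: x y z ax ay az; .... A call has 1 to 20 rows; each row shifts and turns the commanded pose from where the row before left it; what a row does not reach is not made up. A row lasts 1/8 s, in which the tool goes at most 62.5 mm and 10.7 degrees, less where a joint would pass 70% of its speed; a pose out of reach is approached as far as the arm can. A call with a number of a shift or a turn outside -1 to 1 is refused whole. A call with a gripper value outside its range is refused whole. "gripper" is the opening, from 0 (shut) to 1 (fully open), set as the call begins (left out, the last holds). The fingers move at their own pace and stop on an object; "squeeze" is the grip in N (left out, the last holds). Time passes only in rows, so rows that do not move let the fingers close. It gives the time, the measured TCP pose, the force, the opening and the grip force at its end, in the units of the state.
- get_state(): the state, without advancing time (a new reading comes with each control period).
- cams.read_camera(name): name is "scene" or "top" or "wrist"; returns a dict with "color" (480x640x3 uint8, blue, green, red), "vfov" (degrees; the focal length in pixels is half the picture's height over the tangent of half this angle, whatever the lens; pixels are square), "cx", "cy" (the principal point, pixels), "rvec" (rotation vector, rad) and "tvec" (3), from world to camera coordinates, as OpenCV has them. Camera axes: x right, y down, z forward; pixel columns grow to the right and rows downward; lengths in m; the calibration is good to about 2 mm. A picture is of the moment at which its call begins. There is no depth.
- ctrl.sign_off(): hands the job in; it is judged then, once.
The state is a dict: "time": time; "qpos": joint angles; "dq": joint speeds; "joint_efforts": joint torques, N m; "eef_pos": TCP position; "tcp_rot": TCP orientation; "contact_force": force on the tool from outside, world axes, zero at the start; "wrist_torque": the same for the moment, N m; "opening": opening from 0.0 (shut) to 1.0 (fully open); "finger_force": force on a finger pad.
Only numpy, scipy, OpenCV 4.12 (cv2) and the standard library are available. Lean on these libraries where they do the work, as an engineer would, in place of code of your own. Each camera call takes 0.05 s, during which the arm holds its last target. There are 200 camera calls.

### The job

Clear the scrap of wood out of the tool tray into the plywood scrap box, then lay every brush and the filling knife flat in the tray, each in a bay of its own (the knife in the widest one), with bristles and blade at the thin-divider end and the handles in the channels under the raised keeper bar. Once all of them lie flat on the tray floor, press the sprung keeper bar down until its catch holds it by itself. Leave the glue bottle and the tape where they are.

Things in the scene. Friction and masses are not known exactly. Their poses are not given: they have to be found in the camera images.
- tray: fixed wooden tool tray, walled 210 x 251 mm (x, y), floor 6 mm thick, walls and dividers 18 mm high above the table. Origin: centre of underside. Five bays side by side in y, along x, 200 mm long inside: head end (thin 5 mm dividers) at x -100 to -35, handle end (thick blocks) at x 35 to 100; between them, x -35 to 35, an open finger gap. The latched keeper bar crosses at x = 85
- bay_wide (a point): centre of the widest bay, on the tray floor (6 mm above the table), for the filling knife; axes as the tray's. Tray y = -92 mm. 57 mm wide at the head end, 31 mm at the handle end
- bay1 (a point): centre of a brush bay, on the tray floor (6 mm above the table); axes as the tray's. Tray y = -38 mm. 41 mm wide at the head end, 27 mm at the handle end
- bay2 (a point): centre of a brush bay, on the tray floor (6 mm above the table); axes as the tray's. Tray y = 8 mm. 41 mm wide at the head end, 27 mm at the handle end
- bay3 (a point): centre of a brush bay, on the tray floor (6 mm above the table); axes as the tray's. Tray y = 54 mm. 41 mm wide at the head end, 27 mm at the handle end
- bay4 (a point): centre of a brush bay, on the tray floor (6 mm above the table); axes as the tray's. Tray y = 100 mm. 41 mm wide at the head end, 27 mm at the handle end
- brush1: flat paint brush, 184 mm long, 12 mm thick; 2 to 4 of 4 alike are present, lying flat on a 2 mm grey mat at the start, heads either way. Origin: mid-length, on the underside; +x to the bristles, z up. Wooden handle 18 mm wide, x = -92 to 20; steel ferrule 24 wide to 48; stiff dark bristles 32 wide to 92. Balances within 10 mm of the origin: pinch there across 18 mm. 50 g
- brush1_tip (a point): outer end of that brush's bristles, at half thickness
- brush2: flat paint brush, 184 mm long, 12 mm thick; 2 to 4 of 4 alike are present, lying flat on a 2 mm grey mat at the start, heads either way. Origin: mid-length, on the underside; +x to the bristles, z up. Wooden handle 18 mm wide, x = -92 to 20; steel ferrule 24 wide to 48; stiff dark bristles 32 wide to 92. Balances within 10 mm of the origin: pinch there across 18 mm. 50 g
- brush2_tip (a point): outer end of that brush's bristles, at half thickness
- brush3: flat paint brush, 184 mm long, 12 mm thick; 2 to 4 of 4 alike are present, lying flat on a 2 mm grey mat at the start, heads either way. Origin: mid-length, on the underside; +x to the bristles, z up. Wooden handle 18 mm wide, x = -92 to 20; steel ferrule 24 wide to 48; stiff dark bristles 32 wide to 92. Balances within 10 mm of the origin: pinch there across 18 mm. 50 g
- brush3_tip (a point): outer end of that brush's bristles, at half thickness
- brush4: flat paint brush, 184 mm long, 12 mm thick; 2 to 4 of 4 alike are present, lying flat on a 2 mm grey mat at the start, heads either way. Origin: mid-length, on the underside; +x to the bristles, z up. Wooden handle 18 mm wide, x = -92 to 20; steel ferrule 24 wide to 48; stiff dark bristles 32 wide to 92. Balances within 10 mm of the origin: pinch there across 18 mm. 50 g
- brush4_tip (a point): outer end of that brush's bristles, at half thickness
- knife: filling knife (spatula), 184 mm long, lying flat beside the brushes. Origin: mid-length, on the underside; +x to the blade, z up. Dark wooden handle 22 mm wide, 12 thick, x = -92 to 20; neck 14 wide; steel blade 48 wide, 4 thick, x = 34 to 92, flush with the handle's underside. Balances within 15 mm of the origin: pinch there across 22 mm. 70 g
- knife_tip (a point): the blade's edge, 92 mm from the knife's origin along +x
- offcut: scrap block of pale wood, 45 x 20 x 24 mm (x, y, z), 20 g, lying in the tray's finger gap at the start. Origin: centre of its underside; pinch across its 20 mm (its y)
- scrap_box: fixed open plywood box for scrap, 110 x 110 mm, 60 mm high, walls 6 mm. Origin: centre of its underside
- keeper (a joint): sprung steel keeper: a cross bar (12 x 10 mm section) on two arms hinged behind the handle end, axis along the tray's y. Rad: 0 = sprung up (0.78 above level), 0.78 = level, stop 0.80. The last 0.06 rad push its nose past a sprung brass catch (10 to 18 N at the pad); past 0.75 it is held, bar 3 mm above the handles; let go sooner, it springs up. Grip the pad's sides and lift to free it
- keeper_pad (a point): middle of the top face of the black rubber thumb pad near the free end of the keeper's arm at the tray's +y side, where to press: 30 x 32 mm (tray x, y), 5 mm thick. 125 mm from the hinge along the arm (towards tray -x), 10 mm above its centre line; moves with it, 121 mm above the table when raised, 36 mm when latched; the arm ends 35 mm beyond it
- keeper_hinge (a point): point of the keeper's hinge axis in line with the pad arm, fixed: tray x = 185, y = 165 mm, 26 mm above the table
- glue: bystander: white glue bottle, 60 mm wide, 150 mm tall; leave alone
- tape: bystander: roll of tape, 90 mm across, 24 mm high, lying flat; leave alone

How it is judged:
By the outcome, as a careful person would: the job done as asked, in the order asked, and still so for the second after the job is handed in, with the robot touching nothing.
Of brush1, brush2, brush3, brush4 only 2 to 4 are there at a start; the rules pass over those that are not, and their reading is None.
At some moment in a run one of brush1, brush2, brush3, brush4, knife may be knocked a few centimetres aside while the robot is not near it.
Once in a run the grip may slacken for a moment while it holds something.
It also fails if it takes over 210 s, if anything falls off the work surface, if the arm or the gripper's body presses on something with over 40 N, if the wrist force passes 120 N, or if a joint passes its speed limit or range.

## Working session

There is one attempt and no reset: what is moved stays moved. The work goes in short steps, Python scripts to look and compute and a tool call to move; the robot and the scene stay as the last step left them, time stands still between calls to the robot, and variables do not carry over. Pictures are saved under pics/ and viewed, at most 14 in all, crops included, and the job is handed in when it is done.

Besides the shell and the picture viewer there is one more tool, called after ">>>" as a command line: name --argument value ..., lists and objects as JSON in quotes. jog_arm: Moves the arm, as the interface text tells. Its arguments: {"type":"object","properties":{"deltas":{"type":"string"},"gripper":{"type":"number"},"squeeze":{"type":"number"}},"required":["deltas"]}

```bash
mkdir -p pics
cat > h.py <<'E'
import numpy as np, cv2
from plant import get_state, cams, ctrl
def shot(n,f):
    c=cams.read_camera(n); cv2.imwrite('pics/%s.png'%f,c['color']); np.save('pics/%s.npy'%f,{k:v for k,v in c.items()},allow_pickle=True); return c
def load(f): return np.load('pics/%s.npy'%f,allow_pickle=True).item()
def KR(c):
    f=240/np.tan(np.radians(c['vfov'])/2); K=np.array([[f,0,c['cx']],[0,f,c['cy']],[0,0,1.]])
    return K,cv2.Rodrigues(np.array(c['rvec'],float))[0],np.array(c['tvec'],float).ravel()
def p2w(c,u,v,z):
    K,R,t=KR(c); d=R.T@np.linalg.inv(K)@np.array([u,v,1.]); o=-R.T@t
    return o+d*(z-o[2])/d[2]
def w2p(c,P):
    K,R,t=KR(c); q=(K@(R@np.atleast_2d(P).T+t[:,None])); return (q[:2]/q[2]).T
E
python3 - <<'E'
from h import *
for n in('top','scene'):
    c=shot(n,n+'0'); K,R,t=KR(c); print(n,c['vfov'],c['cx'],c['cy'],-R.T@t,R[2], c.keys())
s=get_state();print(s)
E
```

```text
top 42.98305939202626 312.98795689106544 245.52876495801584 [ 0.35314598 -0.01886281  1.49260331] [ 0.16296396  0.00771798 -0.98660184] dict_keys(['color', 'vfov', 'cx', 'cy', 'rvec', 'tvec'])
scene 51.00749938704726 315.47362305053866 238.55718420748255 [ 1.33137048 -0.48518614  0.91667944] [-0.64016624  0.39488749 -0.65897728] dict_keys(['color', 'vfov', 'cx', 'cy', 'rvec', 'tvec'])
{'time': 0.1, 'qpos': array([-1.35300933e+00,  2.87086468e-01,  1.57807109e+00,  1.58942842e-05,
        1.27860000e+00, -1.50005879e-01]), 'dq': array([-4.77438629e-04, -1.82289177e-03, -2.68875402e-03, -5.08040099e-04,
       -1.87302462e-05, -3.09991220e-05]), 'joint_efforts': array([ 6.83264698e-04, -4.07295942e+01, -2.93699920e+01, -1.40928810e-04,
        3.43593747e-03,  2.55695667e-06]), 'eef_pos': array([ 0.24260364, -0.62928546,  0.24905728]), 'tcp_rot': array([ 9.83138493e-01,  1.82859324e-01, -2.90743103e-05, -1.08208438e-03]), 'contact_force': array([ 0.43192131, -0.54420266, -0.00411657]), 'wrist_torque': array([-0.01916645, -0.01512913,  0.00014228]), 'finger_force': 0.0, 'opening': 1.0005385792249275}
```

View pics/top0.png

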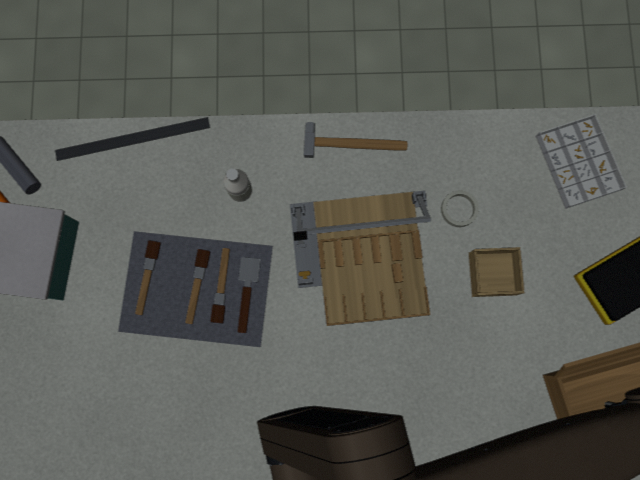

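View pics/scene0.png

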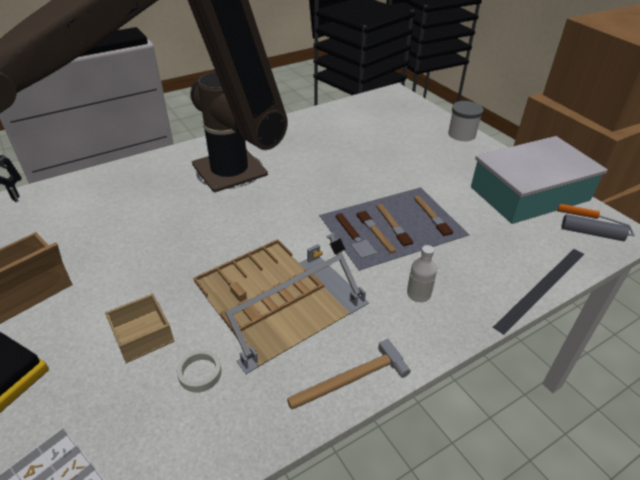

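Run:
```python
from h import *
a=load('top0')['color']
cv2.imwrite('pics/c1.png',cv2.resize(a[230:350,115:275],None,fx=5,fy=5,interpolation=cv2.INTER_CUBIC))
cv2.imwrite('pics/c2.png',cv2.resize(a[185:330,285:445],None,fx=4,fy=4,interpolation=cv2.INTER_CUBIC))
```

```text
(no output)
```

View pics/c1.png

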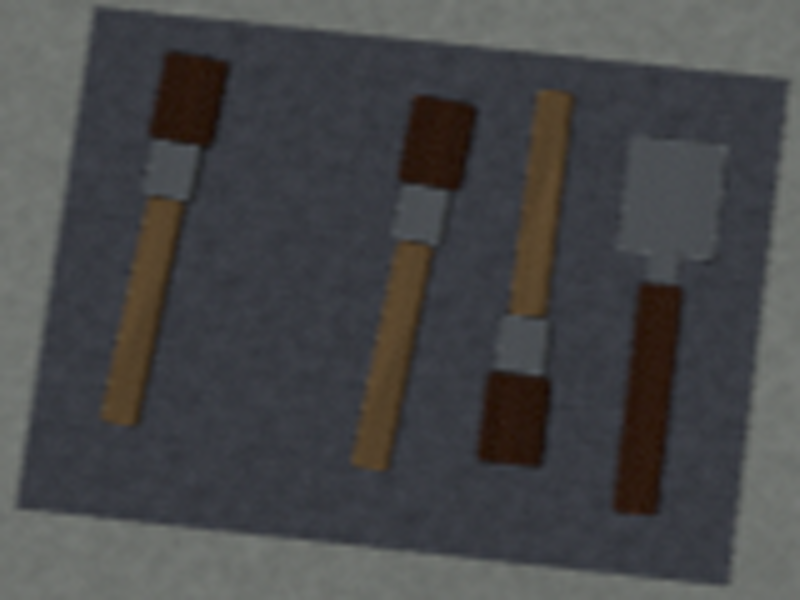

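View pics/c2.png

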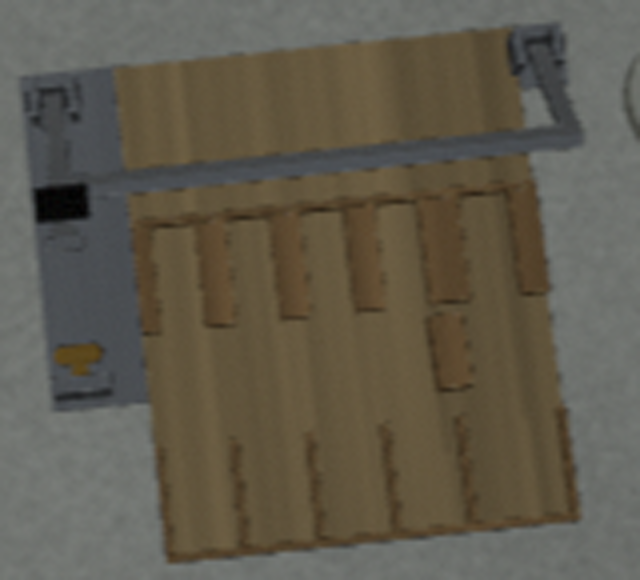

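```bash
cat > m.py <<'E'
from h import *
from scipy.optimize import least_squares
c=load('top0')
def q1(x,y,z): return p2w(c,(x+.5)/5-.5+115,(y+.5)/5-.5+230,z)
def q2(x,y,z): return p2w(c,(x+.5)/4-.5+285,(y+.5)/4-.5+185,z)
W=np.array([q2(168,562,.018),q2(580,520,.018),q2(528,182,.018),q2(135,222,.018)])
T=np.array([[-.105,.1255],[-.105,-.1255],[.105,-.1255],[.105,.1255]])
def r(p): 
    C,S=np.cos(p[2]),np.sin(p[2]); return T@np.array([[C,S],[-S,C]])+p[:2]-W[:,:2]
s=least_squares(lambda p:r(p).ravel(),[.6,-.1,0]); print('tray',s.x, (r(s.x)*1000).round(1).tolist())
for n,a,b in [('A',(196,57),(120,424)),('B',(445,101),(370,469)),('C',(511,465),(553,92)),('K',(677,140),(636,514))]:
    h=q1(*a,.006 if n=='K' else .014);e=q1(*b,.014);d=h-e
    print(n,((h+e)/2).round(4)[:2],np.linalg.norm(d[:2]).round(4),'yaw',np.arctan2(d[1],d[0]).round(3))
print('off',q2(451,352,.030), [q2(*p,.03)[:2].round(4).tolist() for p in((430,318),(470,312),(472,387),(440,392))])
print('box',[p2w(c,u,v,.06)[:2].round(3).tolist() for u,v in((470,250),(520,247),(524,293),(472,297))])
print('pad',q2(62,202,.121))
K=get_state();w=cams
from scipy.spatial.transform import Rotation as Ro
R=Ro.from_quat(K['tcp_rot']).as_matrix();print('tool',R.round(3))
E
python3 m.py
```

```text
tray [ 0.51609256 -0.15097021  0.08402941] [[-1.5, 1.5], [-0.5, -0.7], [1.7, -4.5], [0.3, 3.7]]
A [0.5274 0.4018] 0.1826 yaw -0.181
B [0.503  0.2793] 0.1824 yaw -0.191
C [0.5049 0.2187] 0.183 yaw 3.034
K [0.4806 0.1584] 0.1836 yaw -0.106
off [ 0.52414216 -0.20950472  0.03      ] [[0.5451, -0.1977], [0.5482, -0.222], [0.5027, -0.2212], [0.5001, -0.2019]]
box [[0.571, -0.38], [0.576, -0.499], [0.466, -0.5], [0.46, -0.378]]
pad [0.60445857 0.02081159 0.121     ]
tool [[ 0.933  0.36  -0.   ]
 [ 0.36  -0.933  0.002]
 [ 0.    -0.002 -1.   ]]
```

>>> jog_arm --deltas "0.7 1 -0.1 0 0 -0.15;0.7 1 -0.1 0 0 -0.15;0.7 1 -0.1 0 0 -0.15;0.7 1 -0.1 0 0 -0.15;0.7 1 -0.1 0 0 -0.15;0.7 1 -0.1 0 0 -0.15;0.7 1 -0.1 0 0 -0.15;0.7 1 -0.1 0 0 -0.15;0.7 1 -0.1 0 0 -0.15;0.7 1 -0.1 0 0 -0.15;0.7 1 -0.1 0 0 -0.15;0.7 1 -0.1 0 0 -0.15;0.7 1 -0.1 0 0 -0.15;0.7 1 -0.1 0 0 -0.15;0.7 1 -0.1 0 0 -0.15;0.7 1 -0.1 0 0 -0.15;0.7 1 -0.1 0 0 -0.15;0.7 1 -0.1 0 0 -0.15;0 1 -0.1 0 0 -0.1;0 1 0 0 0 -0.1" --gripper 0.6 --squeeze 50

```text
time: 2.6
eef_pos: [0.4944, -0.2288, 0.2114]
tcp_rot: [0.999, 0.039, -0.001, -0.001]
contact_force: [0.2, 0.2, 0.0]
opening: 0.604
finger_force: 0.0
```

Run:
```python
from h import *
c=shot('wrist','w1'); K,R,t=KR(c); print(c['vfov'],-R.T@t,R[2])
```

```text
69.83844151570005 [ 0.56637036 -0.22203104  0.3354835 ] [-0.27898529 -0.02078429 -0.96007043]
```

View pics/w1.png

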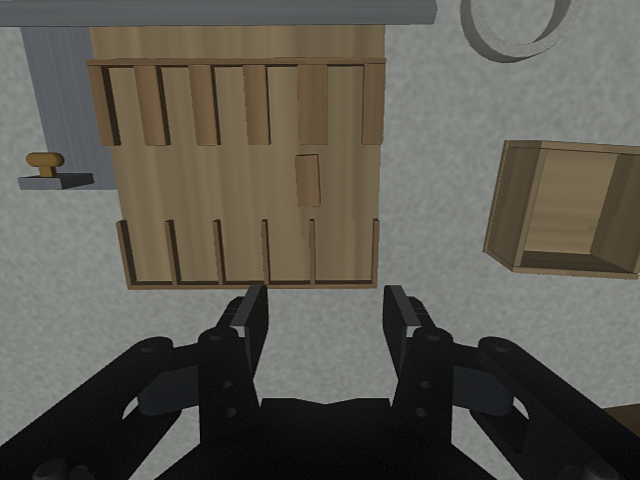

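Run:
```python
from h import *
from scipy.optimize import least_squares
c=load('w1')
W=np.array([p2w(c,u,v,.018) for u,v in((128,290),(377,288),(385,59),(86,60))])
T=np.array([[-.105,.1255],[-.105,-.1255],[.105,-.1255],[.105,.1255]])
def r(p): 
    C,S=np.cos(p[2]),np.sin(p[2]); return T@np.array([[C,S],[-S,C]])+p[:2]-W[:,:2]
s=least_squares(lambda p:r(p).ravel(),[.6,-.1,0]); print('tray',s.x, (r(s.x)*1000).round(1).tolist())
P=np.array([p2w(c,u,v,.030) for u,v in((296,155),(317,154),(320,206),(300,207))]);print(P.round(4),P.mean(0))
P=np.array([p2w(c,u,v,.06) for u,v in((506,140),(640,147),(485,252),(515,272),(640,277))]);print(P.round(4))
```

```text
tray [ 0.51965882 -0.151028    0.08535242] [[-0.5, 0.4], [-1.0, -0.2], [1.3, -0.6], [0.1, 0.4]]
[[ 0.5506 -0.1977  0.03  ]
 [ 0.5529 -0.2157  0.03  ]
 [ 0.5077 -0.2216  0.03  ]
 [ 0.5054 -0.2037  0.03  ]] [ 0.52916152 -0.20968053  0.03      ]
[[ 0.5761 -0.3606  0.06  ]
 [ 0.579  -0.4651  0.06  ]
 [ 0.4851 -0.3634  0.06  ]
 [ 0.4693 -0.3928  0.06  ]
 [ 0.4732 -0.5012  0.06  ]]
```

>>> jog_arm --deltas "0.85 0.5 0 0 0 0.25;0.84 0.46 0 0 0 0.25;0 0 -1 0 0 0;0 0 -1 0 0 0;0 0 -1 0 0 0;0 0 -1 0 0 0;0 0 -1 0 0 0;0 0 -1 0 0 0;0 0 -1 0 0 0;0 0 -1 0 0 0;0 0 -0.6 0 0 0;0 0 -0.5 0 0 0;0 0 0 0 0 0"

```text
time: 4.28
eef_pos: [0.5282, -0.2104, 0.0296]
tcp_rot: [0.998, 0.064, -0.001, -0.0]
contact_force: [0.3, -0.3, 1.0]
opening: 0.602
finger_force: 0.0
```

>>> jog_arm --deltas "0 0 0 0 0 0;0 0 0 0 0 0;0 0 0 0 0 0;0 0 0 0 0 0;0 0 0 0 0 0;0 0 1 0 0 0;0 0 1 0 0 0;0 0 1 0 0 0;0 0 1 0 0 0;0 0 1 0 0 0;0 0 1 0 0 0" --gripper 0

```text
time: 5.65
eef_pos: [0.5285, -0.2106, 0.1519]
tcp_rot: [0.998, 0.064, 0.0, 0.0]
contact_force: [-0.2, 0.2, 0.0]
opening: 0.22
finger_force: 50.5
```

>>> jog_arm --deltas "0 -1 0 0 0 0;0 -1 0 0 0 0;0 -1 0 0 0 0;0 -1 0 0 0 0;0 -1 0 0 0 0;0 -1 0 0 0 0;0 -1 0 0 0 0;-0.1 -1 0 0 0 0;-0.1 -1 0 0 0 0;-0.1 -1 0 0 0 0;-0.1 -1 0 0 0 0;0 -0.4 -0.5 0 0 0;0 0 -1 0 0 0;0 0 -1 0 0 0;0 0 -1 0 0 0;0 0 -1 0 0 0;0 0 0 0 0 0"

```text
time: 7.78
eef_pos: [0.5194, -0.437, 0.0571]
tcp_rot: [0.998, 0.064, -0.002, -0.002]
contact_force: [0.2, 0.1, -0.5]
opening: 0.222
finger_force: 50.5
```

>>> jog_arm --deltas "0 0 0 0 0 0;0 0 0 0 0 0;0 0 0 0 0 0;0 0 1 0 0 0;0 0 1 0 0 0;0 0 1 0 0 0;0 0 1 0 0 0;0 1 1 0 0 -0.3;0 1 1 0 0 -0.3;0 1 1 0 0 -0.3;0 1 0.5 0 0 -0.3;0 1 0 0 0 -0.3;0 1 0 0 0 -0.3;0 1 0 0 0 -0.3;0 1 0 0 0 -0.3;0 1 0 0 0 0;0 1 0 0 0 0;0 1 0 0 0 0;0 1 0 0 0 0;0 1 0 0 0 0" --gripper 0.4

```text
time: 10.28
eef_pos: [0.5205, -0.1773, 0.2103]
tcp_rot: [0.998, -0.056, 0.0, -0.0]
contact_force: [0.1, 1.0, 0.4]
opening: 0.402
finger_force: 0.0
```

>>> jog_arm --deltas "0 1 0 0 0 0;0 1 0 0 0 0;0 1 0 0 0 0;0 1 0 0 0 0;0 1 0 0 0 0;0 1 0 0 0 0;0 1 0 0 0 0;0 1 0 0 0 0;0 1 0 0 0 0;0 1 0 0 0 0;0 1 0 0 0 0;0 1 0 0 0 0;0 1 0 0 0 0;0 1 0 0 0 0;0 1 0 0 0 0;-0.5 1 0 0 0 0;-1 1 0 0 0 0;-1 1 0 0 0 0;-1 1 0 0 0 0;0 0 0 0 0 0"

```text
time: 12.78
eef_pos: [0.4493, 0.2028, 0.2102]
tcp_rot: [0.999, -0.055, -0.0, 0.0]
contact_force: [0.7, 0.1, -0.6]
opening: 0.399
finger_force: 0.0
```

Run:
```python
from h import *
c=shot('wrist','w2');d=shot('top','t2')
a=d['color'];cv2.imwrite('pics/v2.png',np.hstack([cv2.resize(c['color'],(400,300)),cv2.resize(a[230:350,440:600],(400,300))]))
```

```text
(no output)
```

View pics/v2.png

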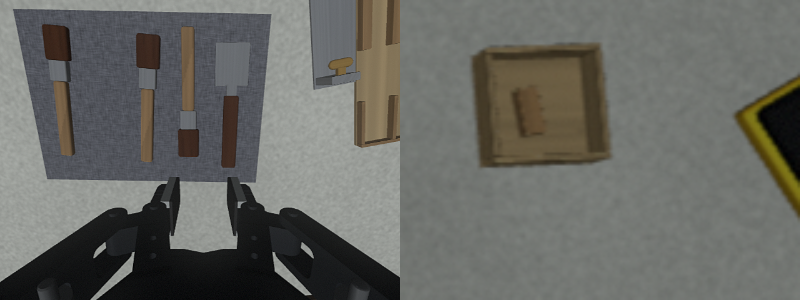

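```bash
cat > br.py <<'E'
from h import *
def meas(f,items,s=1.6,off=(0,0)):
    c=load(f)
    for n,a,b in items:
        h=p2w(c,a[0]*s+off[0],a[1]*s+off[1],.006 if n=='K' else .014);e=p2w(c,b[0]*s+off[0],b[1]*s+off[1],.014);d=h-e
        print(n,((h+e)/2).round(4)[:2],np.linalg.norm(d[:2]).round(4),'yaw',np.arctan2(d[1],d[0]).round(3))
E
python3 - <<'E'
from br import *
meas('w2',[('A',(57,25),(67,155)),('B',(148,34),(147,161)),('C',(188,157),(187.5,27)),('K',(232.5,42),(229,167))])
E
```

```text
A [0.5313 0.4003] 0.1824 yaw -0.212
B [0.5077 0.2798] 0.1812 yaw -0.189
C [0.5087 0.2203] 0.1824 yaw 3.017
K [0.4852 0.1592] 0.1824 yaw -0.107
```

>>> jog_arm --deltas "1 0.3 -0.3 0 0 0;1 0.3 -1 0 0 0;0.9 0.2 -1 0 0 0;0 0 -1 0 0 0;0 0 -1 0 0 0;0 0 -1 0 0 0;0 0 -1 0 0 0;0 0 -1 0 0 0;0 0 -1 0 0 0;0 0 -0.5 0 0 0;0 0 -0.5 0 0 0;0 0 0 0 0 0"

```text
time: 14.38
eef_pos: [0.5084, 0.2171, 0.0238]
tcp_rot: [0.998, -0.056, -0.001, 0.0]
contact_force: [-0.5, -0.1, 0.2]
opening: 0.402
finger_force: 0.0
```

>>> jog_arm --deltas "0 0 0 0 0 0;0 0 0 0 0 0;0 0 0 0 0 0;0 0 0 0 0 0;0 0 1 0 0 0;0 0 1 0 0 0;0 0 1 0 0 0;0 0 1 0 0 0;0 0 1 0 0 0;0 0 1 0 0 0;0 0 1 0 0 0;0 0 1 0 0 0;0 0 0 0 0 0" --gripper 0 --squeeze 60

```text
time: 16.0
eef_pos: [0.5095, 0.2177, 0.187]
tcp_rot: [0.998, -0.056, 0.002, -0.001]
contact_force: [-0.6, 0.3, -0.3]
opening: 0.184
finger_force: 61.0
```

>>> jog_arm --deltas "0 -1 0.5 0 0 0.1;0 -1 0.5 0 0 0.1;0 -1 0 0 0 0.1;0 -1 0 0 0 0.1;0 -1 0 0 0 0.1;0 -1 0 0 0 0.1;0 -1 0 0 0 0.1;0 -1 0 0 0 0.1;0 -1 0 0 0 0.1;0 -1 0 0 0 0.1;0 -1 0 0 0 0.1;0 -1 0 0 0 0.1;0 -1 0 0 0 0.1;0 -1 0 0 0 0.1;0 -1 0 0 0 0.1;0.1 -1 0 0 0 0.1;0.1 -1 0 0 0 0.1;0.1 -1 0 0 0 0.1;0.1 -1 0 0 0 0.1;0.1 -1 0 0 0 0.1"

```text
time: 18.5
eef_pos: [0.5178, -0.1829, 0.2032]
tcp_rot: [0.999, 0.044, -0.001, -0.001]
contact_force: [0.4, -0.2, -1.0]
opening: 0.19
finger_force: 61.0
```

>>> jog_arm --deltas "0.1 -0.35 0 0 0 0;0 0 0 0 0 0;0 0 0 0 0 0"

```text
time: 18.88
eef_pos: [0.5203, -0.1889, 0.204]
tcp_rot: [0.999, 0.044, -0.0, -0.0]
contact_force: [0.0, 0.4, -0.8]
opening: 0.186
finger_force: 61.0
```

Run:
```python
from h import *
c=shot('wrist','w3')
cv2.imwrite('pics/v3.png',c['color'])
```

```text
(no output)
```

View pics/v3.png

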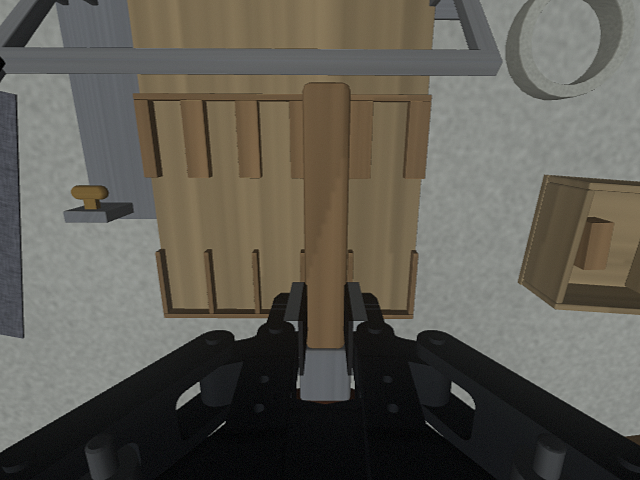

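Run:
```python
from h import *
c=load('w3')
for z in(.183,.189,.195): print(p2w(c,327,84,z), p2w(c,326,346,z))
```

```text
[ 0.61247883 -0.18014204  0.183     ] [ 0.4962597  -0.19017753  0.183     ]
[ 0.611636   -0.18019137  0.189     ] [ 0.50022272 -0.18981187  0.189     ]
[ 0.61079317 -0.18024069  0.195     ] [ 0.50418575 -0.18944621  0.195     ]
```

>>> jog_arm --deltas "0 0 -1 0 0 0;0 0 -1 0 0 0;0 0 -1 0 0 0;0 0 -1 0 0 0;0 0 -1 0 0 0;0 0 -1 0 0 0;0 0 -1 0 0 0;0 0 -0.7 0 0 0;0 0 -0.5 0 0 0;0 0 -0.3 0 0 0;0 0 -0.25 0 0 0;0 0 0 0 0 0;0 0 0 0 0 0"

```text
time: 20.55
eef_pos: [0.5207, -0.1898, 0.0296]
tcp_rot: [0.999, 0.044, 0.0, 0.0]
contact_force: [-0.1, -0.6, -0.6]
opening: 0.185
finger_force: 61.0
```

>>> jog_arm --deltas "0 0 -0.05 0 0 0;0 0 0 0 0 0;0 0 0 0 0 0;0 0 1 0 0 0;0 0 1 0 0 0;0 0 1 0 0 0;0 0 1 0 0 0;0 0 1 0 0 0;0 0 1 0 0 0;0 1 1 0 0 -0.3;0 1 1 0 0 -0.3;0 1 1 0 0 -0.3;0 1 0 0 0 -0.3;0 1 0 0 0 -0.3;0 1 0 0 0 -0.3;0 1 0 0 0 -0.3;0 1 0 0 0 -0.3;0 1 0 0 0 -0.3;0 1 0 0 0 -0.1;0 1 0 0 0 0" --gripper 0.38

```text
time: 23.05
eef_pos: [0.5206, 0.031, 0.21]
tcp_rot: [0.995, -0.096, 0.001, 0.0]
contact_force: [-0.4, 0.3, -0.1]
opening: 0.377
finger_force: 0.0
```

>>> jog_arm --deltas "0 1 0 0 0 0;0 1 0 0 0 0;0 1 0 0 0 0;0 1 0 0 0 0;-0.5 1 0 0 0 0;-0.5 1 0 0 0 0;-0.5 1 0 0 0 0;-0.5 1 0 0 0 0;-0.5 1 0 0 0 0;-0.5 1 0 0 0 0;-0.5 1 0 0 0 0;0 0.5 0 0 0 0;0 0 0 0 0 0"

```text
time: 24.68
eef_pos: [0.4509, 0.2607, 0.2092]
tcp_rot: [0.995, -0.095, 0.001, -0.0]
contact_force: [-0.2, -0.4, 0.5]
opening: 0.384
finger_force: 0.0
```

Run:
```python
from h import *
c=shot('wrist','w4');d=shot('top','t4')
a=d['color'];cv2.imwrite('pics/v4.png',np.hstack([cv2.resize(c['color'],(400,300)),cv2.resize(a[185:335,275:475],(400,300))]))
```

```text
(no output)
```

View pics/v4.png

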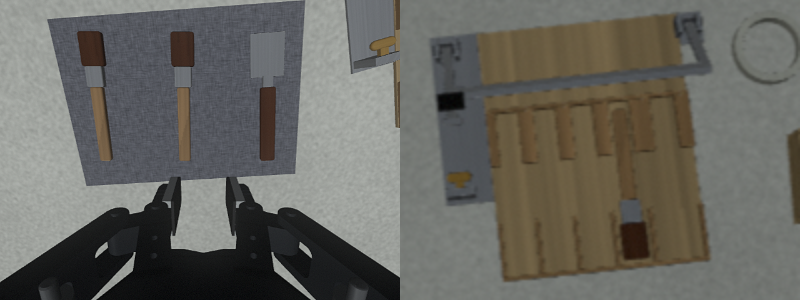

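Run:
```python
from br import *
meas('w4',[('A',(90,31),(106,160)),('B',(182,31),(184,160)),('K',(268,31),(266.5,160))])
```

```text
A [0.5316 0.4016] 0.182 yaw -0.199
B [0.5083 0.2811] 0.182 yaw -0.201
K [0.4859 0.1599] 0.1841 yaw -0.133
```

>>> jog_arm --deltas "1 0.3 -0.3 0 0 0;1 0.4 -1 0 0 0;0.85 0.3 -1 0 0 0;0 0 -1 0 0 0;0 0 -1 0 0 0;0 0 -1 0 0 0;0 0 -1 0 0 0;0 0 -1 0 0 0;0 0 -1 0 0 0;0 0 -0.5 0 0 0;0 0 -0.45 0 0 0;0 0 0 0 0 0"

```text
time: 26.28
eef_pos: [0.5073, 0.2803, 0.0228]
tcp_rot: [0.995, -0.096, -0.0, 0.0]
contact_force: [-0.4, -0.3, -0.1]
opening: 0.379
finger_force: 0.0
```

>>> jog_arm --deltas "0 0 0 0 0 0;0 0 0 0 0 0;0 0 0 0 0 0;0 0 0 0 0 0;0 0 1 0 0 0;0 0 1 0 0 0;0 0 1 0 0 0;0 0 1 0 0 0;0 0 1 0 0 0;0 0 1 0 0 0;0 0 1 0 0 0;0 0 1 0 0 0;0 0 1 0 0 0" --gripper 0

```text
time: 27.9
eef_pos: [0.5075, 0.2803, 0.2046]
tcp_rot: [0.995, -0.096, -0.0, 0.0]
contact_force: [-0.3, -0.4, -0.6]
opening: 0.184
finger_force: 60.3
```

>>> jog_arm --deltas "0 -0.62 0 0 0 1;0 -0.62 0 0 0 1;0 -0.62 0 0 0 1;0 -0.62 0 0 0 1;0 -0.62 0 0 0 1;0 -0.62 0 0 0 1;0 -0.62 0 0 0 1;0 -0.62 0 0 0 1;0 -0.62 0 0 0 1;0 -0.62 0 0 0 1;0 -0.62 0 0 0 1;0 -0.62 0 0 0 1;0 -0.62 0 0 0 1;0 -0.62 0 0 0 1;0 -0.62 0 0 0 1;0.1 -0.62 0 0 0 1;0.1 -0.62 0 0 0 1;0.1 -0.62 0 0 0 1;0.1 -0.62 0 0 0 1;0.1 -0.62 0 0 0 1"

```text
time: 30.4
eef_pos: [0.5176, 0.032, 0.2039]
tcp_rot: [0.617, 0.787, -0.0, -0.0]
contact_force: [-0.2, 1.5, -0.8]
opening: 0.186
finger_force: 60.3
```

>>> jog_arm --deltas "0 -0.62 0 0 0 1;0 -0.62 0 0 0 1;0 -0.62 0 0 0 1;0 -0.62 0 0 0 1;0 -0.62 0 0 0 1;0 -0.62 0 0 0 1;0 -0.62 0 0 0 1;0 -0.62 0 0 0 1;0 -0.62 0 0 0 1;0 -0.62 0 0 0 1;0 -0.62 0 0 0 1;0 -0.62 0 0 0 1;0 -0.62 0 0 0 1;0 -0.62 0 0 0 1;0 0 0 0 0 0.2;0 0 0 0 0 0;0 0 0 0 0 0"

```text
time: 32.52
eef_pos: [0.5175, -0.1407, 0.2034]
tcp_rot: [-0.043, 0.999, 0.0, -0.0]
contact_force: [-0.1, 0.6, -1.4]
opening: 0.189
finger_force: 60.3
```

Run:
```python
from h import *
print(get_state()['qpos'])
c=shot('wrist','w5');d=shot('top','t5')
a=d['color'];cv2.imwrite('pics/v5.png',np.hstack([cv2.resize(c['color'],(400,300)),cv2.resize(a[185:335,275:475],(400,300))]))
```

```text
[-4.54860779e-01  2.49462701e-02  1.96041594e+00  1.64708376e-04
  1.15637703e+00 -2.11165969e+00]
```

View pics/v5.png

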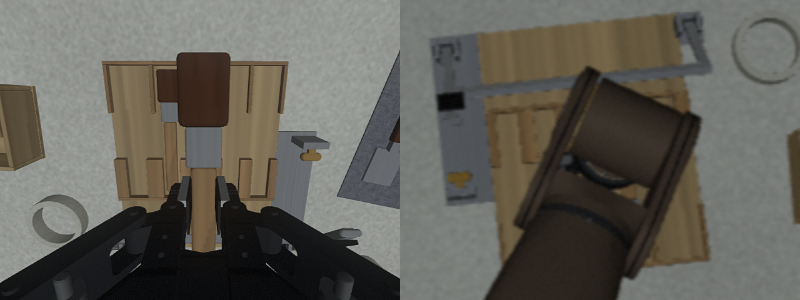

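Run:
```python
from h import *
c=load('w5')
R=lambda p:(lambda d:np.array([d[0]*.9964+d[1]*.0849,-d[0]*.0849+d[1]*.9964]))(np.array(p)[:2]-[.5195,-.151])
for z in(.183,.189,.195): print(R(p2w(c,203.5*1.6,53*1.6,z)), R(p2w(c,203.5*1.6,126*1.6,z)))
print(R([.5175,-.1407]))
```

```text
[-0.09079027  0.01177026] [-0.04508408  0.01185416]
[-0.08996275  0.01176277] [-0.04615365  0.01184319]
[-0.08913524  0.01175529] [-0.04722323  0.01183223]
[-0.00111833  0.01043272]
```

>>> jog_arm --deltas "-0.1 -0.15 -1 0 0 0;0 0 -1 0 0 0;0 0 -1 0 0 0;0 0 -1 0 0 0;0 0 -1 0 0 0;0 0 -1 0 0 0;0 0 -1 0 0 0;0 0 -0.7 0 0 0;0 0 -0.5 0 0 0;0 0 -0.3 0 0 0;0 0 -0.25 0 0 0;0 0 0 0 0 0;0 0 0 0 0 0"

```text
time: 34.25
eef_pos: [0.5157, -0.1443, 0.0287]
tcp_rot: [-0.043, 0.999, -0.0, 0.0]
contact_force: [-0.5, -0.7, -0.5]
opening: 0.188
finger_force: 60.4
```

>>> jog_arm --deltas "0 0 -0.05 0 0 0;0 0 0 0 0 0;0 0 0 0 0 0;0 0 1 0 0 0;0 0 1 0 0 0;0 0 1 0 0 0;0 0 1 0 0 0;0 0 1 0 0 0;0 0 1 0 0 0;0 1 1 0 0 -0.3;0 1 1 0 0 -0.3;0 1 1 0 0 -0.3;0 1 0 0 0 -0.3;0 1 0 0 0 -0.3;0 1 0 0 0 -0.3;0 1 0 0 0 -0.3;0 1 0 0 0 -0.3;0 1 0 0 0 -0.3;0 1 0 0 0 -0.1;0 1 0 0 0 0" --gripper 0.38

```text
time: 36.75
eef_pos: [0.5154, 0.0764, 0.2073]
tcp_rot: [0.097, 0.995, -0.0, -0.0]
contact_force: [-0.3, 0.1, -0.8]
opening: 0.376
finger_force: 0.0
```

>>> jog_arm --deltas "0 1 0 0 0 0;0 1 0 0 0 0;0 1 0 0 0 0;0 1 0 0 0 0;0 1 0 0 0 0;0 1 0 0 0 0;0 1 0 0 0 0;0 1 0 0 0 0;0.5 1 0 0 0 0;0.5 1 0 0 0 0;0.5 1 0 0 0 0;0.5 1 0 0 0 0;0.5 1 0 0 0 0;0.5 1 0 0 0 0;0.5 1 0 0 0 0;0.5 1 0 0 0 0;0 0 0 0 0 0"

```text
time: 38.88
eef_pos: [0.5955, 0.3974, 0.2068]
tcp_rot: [0.096, 0.995, -0.0, -0.0]
contact_force: [-0.0, -0.6, 0.6]
opening: 0.379
finger_force: 0.0
```

Run:
```python
from h import *
c=shot('wrist','w6');d=shot('top','t6')
a=d['color'];cv2.imwrite('pics/v6.png',np.hstack([cv2.resize(c['color'],(400,300)),cv2.resize(a[185:335,275:475],(400,300))]))
```

```text
(no output)
```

View pics/v6.png

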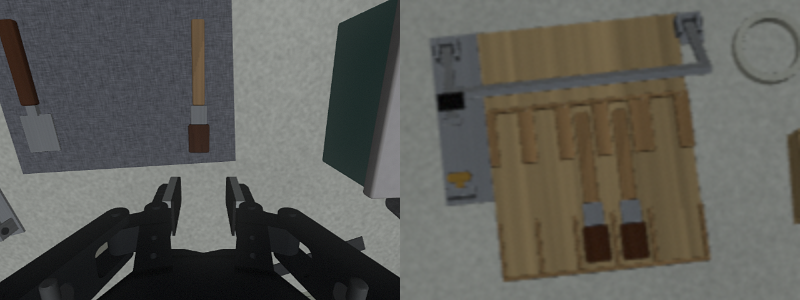

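Run:
```python
from br import *
meas('w6',[('A',(199,152),(198,19)),('K',(43.5,151.5),(9,20))])
```

```text
A [0.5317 0.4047] 0.1816 yaw -0.19
K [0.4861 0.1624] 0.1821 yaw -0.183
```

>>> jog_arm --deltas "-1 0.1 -0.3 0 0 0;-1 0.1 -1 0 0 0;-0.8 0.1 -1 0 0 0;-0.4 0 -1 0 0 0;0 0 -1 0 0 0;0 0 -1 0 0 0;0 0 -1 0 0 0;0 0 -1 0 0 0;0 0 -1 0 0 0;0 0 -0.5 0 0 0;0 0 -0.4 0 0 0;0 0 0 0 0 0"

```text
time: 40.48
eef_pos: [0.5314, 0.4017, 0.0229]
tcp_rot: [0.097, 0.995, -0.0, -0.0]
contact_force: [-0.2, 0.2, 0.2]
opening: 0.381
finger_force: 0.0
```

>>> jog_arm --deltas "0 0 0 0 0 0;0 0 0 0 0 0;0 0 0 0 0 0;0 0 0 0 0 0;0 0 1 0 0 0;0 0 1 0 0 0;0 0 1 0 0 0;0 0 1 0 0 0;0 0 1 0 0 0;0 0 1 0 0 0;0 0 1 0 0 0;0 0 1 0 0 0;0 0 1 0 0 0" --gripper 0

```text
time: 42.1
eef_pos: [0.5315, 0.4017, 0.2046]
tcp_rot: [0.097, 0.995, -0.0, -0.0]
contact_force: [0.1, -0.1, -0.5]
opening: 0.189
finger_force: 60.3
```

>>> jog_arm --deltas "0 -0.86 0 0 0 -1;0 -0.86 0 0 0 -1;0 -0.86 0 0 0 -1;0 -0.86 0 0 0 -1;0 -0.86 0 0 0 -1;0 -0.86 0 0 0 -1;0 -0.86 0 0 0 -1;0 -0.86 0 0 0 -1;0 -0.86 0 0 0 -1;0 -0.86 0 0 0 -1;-0.1 -0.86 0 0 0 -1;-0.1 -0.86 0 0 0 -1;-0.1 -0.86 0 0 0 -1;-0.1 -0.86 0 0 0 -1;-0.1 -0.86 0 0 0 -1;-0.1 -0.86 0 0 0 -1;-0.1 -0.86 0 0 0 -1;-0.1 -0.86 0 0 0 -1;-0.1 -0.86 0 0 0 -1;0 -0.86 0 0 0 -1"

```text
time: 44.6
eef_pos: [0.5134, 0.0572, 0.204]
tcp_rot: [0.891, 0.455, 0.0, 0.0]
contact_force: [-0.3, -0.0, -0.9]
opening: 0.183
finger_force: 60.3
```

>>> jog_arm --deltas "0 -0.86 0 0 0 -1;0 -0.86 0 0 0 -1;0 -0.86 0 0 0 -1;0 -0.86 0 0 0 -1;0 -0.86 0 0 0 -1;0 -0.86 0 0 0 -1;0 -0.86 0 0 0 -1;0 -0.86 0 0 0 -1;0 -0.86 0 0 0 -0.64;0 0 0 0 0 0;0 0 0 0 0 0"

```text
time: 45.98
eef_pos: [0.5135, -0.0968, 0.2034]
tcp_rot: [0.999, 0.042, -0.0, -0.0]
contact_force: [0.7, 0.6, -0.2]
opening: 0.184
finger_force: 60.3
```

Run:
```python
from h import *
c=shot('wrist','w7')
cv2.imwrite('pics/v7.png',cv2.resize(c['color'],(400,300)))
```

```text
(no output)
```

View pics/v7.png

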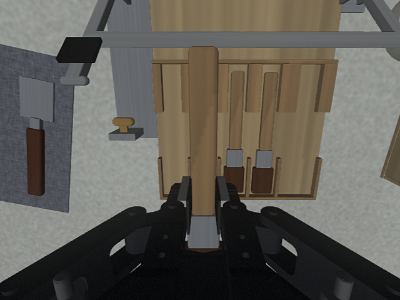

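Run:
```python
from h import *
c=load('w7')
R=lambda p:(lambda d:np.array([d[0]*.9964+d[1]*.0849,-d[0]*.0849+d[1]*.9964]))(np.array(p)[:2]-[.5195,-.151])
for z in(.183,.189,.195): print(R(p2w(c,202.5*1.6,47*1.6,z)), R(p2w(c,203*1.6,215*1.6,z)))
print(R([.5135,-.0968]))
```

```text
[0.09420635 0.05623446] [-0.02396423  0.05596221]
[0.09323023 0.05621357] [-0.02003394  0.05595262]
[0.09225411 0.05619268] [-0.01610364  0.05594304]
[-0.00137682  0.05451428]
```

>>> jog_arm --deltas "-0.15 -0.08 -1 0 0 0;0 0 -1 0 0 0;0 0 -1 0 0 0;0 0 -1 0 0 0;0 0 -1 0 0 0;0 0 -1 0 0 0;0 0 -1 0 0 0;0 0 -0.7 0 0 0;0 0 -0.5 0 0 0;0 0 -0.3 0 0 0;0 0 -0.25 0 0 0;0 0 0 0 0 0;0 0 0 0 0 0"

```text
time: 47.65
eef_pos: [0.5107, -0.0987, 0.0286]
tcp_rot: [0.999, 0.042, 0.0, 0.0]
contact_force: [-0.7, 1.2, -0.5]
opening: 0.187
finger_force: 60.3
```

>>> jog_arm --deltas "0 0 -0.05 0 0 0;0 0 0 0 0 0;0 0 0 0 0 0;0 0 1 0 0 0;0 0 1 0 0 0;0 0 1 0 0 0;0 0 1 0 0 0;0 0 1 0 0 0;0 0 1 0 0 0;-0.3 1 1 0 0 -0.3;-0.3 1 1 0 0 -0.3;-0.3 1 1 0 0 -0.3;-0.3 1 0 0 0 -0.3;-0.5 1 0 0 0 -0.3;-0.5 1 0 0 0 -0.3;-0.5 1 0 0 0 0;-0.5 1 0 0 0 0;-0.5 1 0 0 0 0;-0.3 1 0 0 0 0;0 1 0 0 0 0" --gripper 0.38

```text
time: 50.15
eef_pos: [0.43, 0.122, 0.2073]
tcp_rot: [0.999, -0.048, 0.0, 0.0]
contact_force: [-0.4, -0.5, 0.1]
opening: 0.379
finger_force: 0.0
```

>>> jog_arm --deltas "0 0.7 0 0 0 -0.1;0 0 0 0 0 0;0 0 0 0 0 0" --gripper 0.45

```text
time: 50.52
eef_pos: [0.4305, 0.135, 0.2072]
tcp_rot: [0.999, -0.053, -0.0, 0.0]
contact_force: [-0.3, 0.2, -0.4]
opening: 0.448
finger_force: 0.0
```

Run:
```python
from h import *
c=shot('wrist','w8');d=shot('top','t8')
a=d['color'];cv2.imwrite('pics/v8.png',np.hstack([cv2.resize(c['color'],(400,300)),cv2.resize(a[185:335,275:475],(400,300))]))
```

View pics/v8.png

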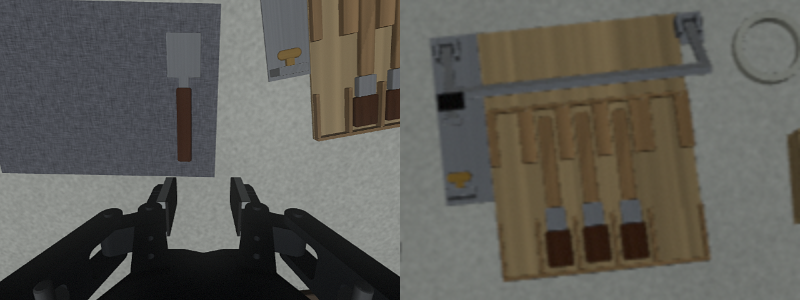

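Run:
```python
from br import *
meas('w8',[('K',(183,33),(184,161))])
```

```text
K [0.4847 0.1597] 0.1819 yaw -0.119
```

>>> jog_arm --deltas "1 0.4 -0.3 0 0 -0.05;1 0.4 -1 0 0 0;0.7 0.4 -1 0 0 0;0 0 -1 0 0 0;0 0 -1 0 0 0;0 0 -1 0 0 0;0 0 -1 0 0 0;0 0 -1 0 0 0;0 0 -1 0 0 0;0 0 -0.5 0 0 0;0 0 -0.4 0 0 0;0 0 0 0 0 0"

```text
time: 52.12
eef_pos: [0.4844, 0.1592, 0.0231]
tcp_rot: [0.998, -0.056, -0.0, 0.0]
contact_force: [0.7, 1.1, -0.2]
opening: 0.452
finger_force: 0.0
```

>>> jog_arm --deltas "0 0 0 0 0 0;0 0 0 0 0 0;0 0 0 0 0 0;0 0 0 0 0 0;0 0 1 0 0 0;0 0 1 0 0 0;0 0 1 0 0 0;0 0 1 0 0 0;0 0 1 0 0 0;0 0 1 0 0 0;0 0 1 0 0 0;0 0 1 0 0 0;0 0 1 0 0 0" --gripper 0

```text
time: 53.75
eef_pos: [0.4838, 0.1593, 0.2029]
tcp_rot: [0.998, -0.056, -0.001, 0.0]
contact_force: [0.2, -0.1, -1.7]
opening: 0.235
finger_force: 60.4
```

>>> jog_arm --deltas "0.1 -0.61 0 0 0 1;0.1 -0.61 0 0 0 1;0.1 -0.61 0 0 0 1;0.1 -0.61 0 0 0 1;0.1 -0.61 0 0 0 1;0.1 -0.61 0 0 0 1;0.1 -0.61 0 0 0 1;0.1 -0.61 0 0 0 1;0.1 -0.61 0 0 0 1;0.1 -0.61 0 0 0 1;0.1 -0.61 0 0 0 1;0.1 -0.61 0 0 0 1;0.1 -0.61 0 0 0 1;0.1 -0.61 0 0 0 1;0.1 -0.61 0 0 0 1;0.1 -0.61 0 0 0 1;0.1 -0.61 0 0 0 1;0.1 -0.61 0 0 0 1;0.1 -0.61 0 0 0 1;0.1 -0.61 0 0 0 1"

```text
time: 56.25
eef_pos: [0.5239, -0.0848, 0.2022]
tcp_rot: [0.585, 0.811, -0.0, -0.001]
contact_force: [0.1, 0.2, -0.9]
opening: 0.231
finger_force: 60.4
```

>>> jog_arm --deltas "0 -0.61 0 0 0 1;0 -0.61 0 0 0 1;0 -0.61 0 0 0 1;0 -0.61 0 0 0 1;0 -0.61 0 0 0 1;0 -0.61 0 0 0 1;0 -0.61 0 0 0 1;0 -0.61 0 0 0 1;0 -0.61 0 0 0 1;0 -0.61 0 0 0 1;0 -0.61 0 0 0 1;0 -0.61 0 0 0 1;0 -0.61 0 0 0 1;0 0 0 0 0 0.4;0 0 0 0 0 0;0 0 0 0 0 0"

```text
time: 58.25
eef_pos: [0.5243, -0.2429, 0.2027]
tcp_rot: [-0.043, 0.999, 0.0, -0.0]
contact_force: [0.7, 0.2, -0.6]
opening: 0.237
finger_force: 60.4
```

Run:
```python
from h import *
c=shot('wrist','w9')
cv2.imwrite('pics/v9.png',c['color'])
```

```text
(no output)
```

View pics/v9.png

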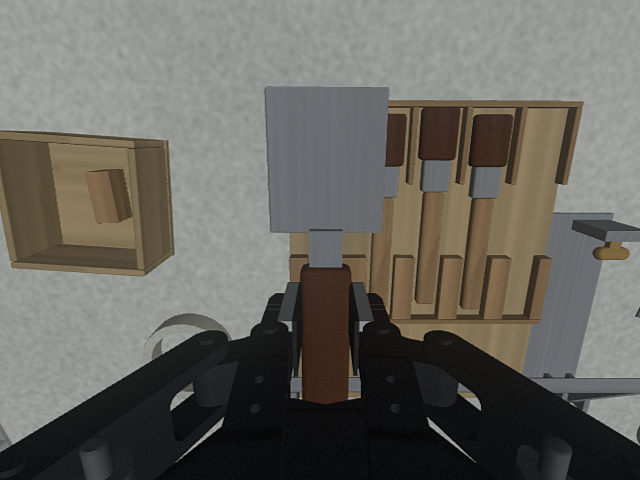

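Run:
```python
from h import *
c=load('w9')
R=lambda p:(lambda d:np.array([d[0]*.9964+d[1]*.0849,-d[0]*.0849+d[1]*.9964]).round(4))(np.array(p)[:2]-[.5195,-.151])
for z in(.18,.186,.192): print(R(p2w(c,326.5,87,z)), R(p2w(c,327,232,z)), R(p2w(c,265,87,z)),R(p2w(c,388,87,z)))
print(R([.5243,-.2429]))
# brush checks in tray
for a,b in(((440,108),(425,303)),((491,115),(471,307))): print(R(p2w(c,*a,.018)),R(p2w(c,*b,.018)))
```

```text
[-0.0923 -0.0903] [-0.0331 -0.0899] [-0.0922 -0.1145] [-0.0923 -0.066 ]
[-0.0915 -0.0903] [-0.0347 -0.0899] [-0.0914 -0.1136] [-0.0915 -0.067 ]
[-0.0907 -0.0903] [-0.0363 -0.0899] [-0.0906 -0.1126] [-0.0907 -0.0681]
[-0.003 -0.092]
[-0.0978  0.0061] [0.0833 0.0086]
[-0.0923  0.0499] [0.0875 0.0546]
```

>>> jog_arm --deltas "0 -0.05 -1 0 0 0;0 0 -1 0 0 0;0 0 -1 0 0 0;0 0 -1 0 0 0;0 0 -1 0 0 0;0 0 -1 0 0 0;0 0 -1 0 0 0;0 0 -0.7 0 0 0;0 0 -0.5 0 0 0;0 0 -0.3 0 0 0;0 0 -0.2 0 0 0;0 0 0 0 0 0;0 0 0 0 0 0"

```text
time: 59.92
eef_pos: [0.5249, -0.2445, 0.0298]
tcp_rot: [-0.044, 0.999, -0.0, 0.0]
contact_force: [0.2, 0.3, -0.8]
opening: 0.237
finger_force: 60.4
```

>>> jog_arm --deltas "0 0 -0.05 0 0 0;0 0 0 0 0 0;0 0 0 0 0 0;0 0 1 0 0 0;0 0 1 0 0 0;0 0 1 0 0 0;0 0 1 0 0 0;0 0 1 0 0 0;0 0 1 0 0 0;0 0 1 0 0 0;-1 0 1 0 0 0;-1 0 1 0 0 0;-1 0 0 0 0 0;0 0 0 0 0 0" --gripper 0.4

```text
time: 61.68
eef_pos: [0.4639, -0.2442, 0.2091]
tcp_rot: [-0.043, 0.999, -0.0, 0.0]
contact_force: [0.1, 0.3, -0.6]
opening: 0.399
finger_force: 0.0
```

Run:
```python
from h import *
c=shot('wrist','w10');d=shot('scene','s10')
cv2.imwrite('pics/v10.png',np.hstack([cv2.resize(c['color'],(400,300)),cv2.resize(d['color'][225:375,180:380],(400,300),interpolation=cv2.INTER_CUBIC)]))
print(get_state()['qpos'])
```

```text
[-6.77373706e-01 -6.75783942e-03  1.98228797e+00  2.30745451e-04
  1.16564945e+00 -2.33516032e+00]
```

View pics/v10.png

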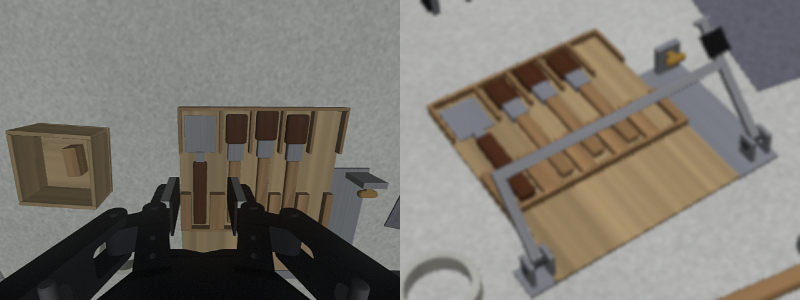

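>>> jog_arm --deltas "0.52 0.95 0 0 0 0;0.52 0.95 0 0 0 0;0.52 0.95 0 0 0 0;0.52 0.95 0 0 0 0;0.52 0.95 0 0 0 0;0.52 0.95 0 0 0 0;0.52 0.95 0 0 0 0;0.52 0.95 0 0 0 0;0.52 0.95 0 0 0 0;0.52 0.95 0 0 0 0;0.52 0.95 0 0 0 0;0.52 0.95 0 0 0 0;0.52 0.95 0 0 0 0;0.52 0.95 -0.5 0 0 0;0 0 -0.5 0 0 0;0 0 -0.5 0 0 0;0 0 -0.5 0 0 0;0 0 0 0 0 0;0 0 0 0 0 0" --gripper 0

```text
time: 64.15
eef_pos: [0.6102, 0.0214, 0.1686]
tcp_rot: [-0.043, 0.999, -0.0, 0.0]
contact_force: [-0.6, 0.6, -0.8]
opening: -0.002
finger_force: 0.0
```

>>> jog_arm --deltas "0 0 -0.45 0 0 0;0 0 -0.45 0 0 0;-0.39 -0.03 -0.5 0 0 0;-0.39 -0.03 -0.5 0 0 0;-0.34 -0.03 -0.6 0 0 0;-0.34 -0.03 -0.6 0 0 0;-0.23 -0.02 -0.64 0 0 0;-0.23 -0.02 -0.64 0 0 0;0 0 0 0 0 0"

```text
time: 65.28
eef_pos: [0.5708, 0.0186, 0.0793]
tcp_rot: [-0.043, 0.999, 0.0, -0.001]
contact_force: [-1.8, -0.5, 3.7]
opening: -0.005
finger_force: 1.7
```

>>> jog_arm --deltas "-0.09 -0.01 -0.4 0 0 0;-0.09 -0.01 -0.4 0 0 0;-0.04 0 -0.2 0 0 0;0 0 -0.2 0 0 0;0 0 -0.1 0 0 0;0 0 0 0 0 0;0 0 0 0 0 0"

```text
time: 66.15
eef_pos: [0.5676, 0.0182, 0.0549]
tcp_rot: [-0.044, 0.999, 0.0, 0.0]
contact_force: [-0.6, 0.3, 3.8]
opening: -0.006
finger_force: 2.1
```

>>> jog_arm --deltas "0 0 -0.08 0 0 0;0 0 -0.08 0 0 0;0 0 0 0 0 0"

```text
time: 66.53
eef_pos: [0.5675, 0.0182, 0.0523]
tcp_rot: [-0.044, 0.999, 0.0, -0.0]
contact_force: [-2.3, 0.5, 8.4]
opening: 0.003
finger_force: 4.4
```

>>> jog_arm --deltas "0 0 -0.08 0 0 0;0 0 -0.08 0 0 0;0 0 0 0 0 0"

```text
time: 66.9
eef_pos: [0.5676, 0.0182, 0.0514]
tcp_rot: [-0.044, 0.999, 0.0, -0.001]
contact_force: [-7.7, 0.9, 20.5]
opening: -0.003
finger_force: 10.7
```

>>> jog_arm --deltas "0 0 -0.05 0 0 0;0 0 0 0 0 0"

```text
time: 67.15
eef_pos: [0.5677, 0.0182, 0.0513]
tcp_rot: [-0.044, 0.999, 0.0, -0.001]
contact_force: [-11.9, 0.7, 25.4]
opening: -0.0
finger_force: 12.9
```

>>> jog_arm --deltas "0 0 0.3 0 0 0;0 0 0.2 0 0 0;0 0 0 0 0 0"

```text
time: 67.53
eef_pos: [0.5668, 0.0182, 0.0566]
tcp_rot: [-0.044, 0.999, 0.0, -0.001]
contact_force: [-0.5, -0.8, 0.6]
opening: 0.001
finger_force: 0.0
```

>>> jog_arm --deltas "0 0 1 0 0 0;0 0 1 0 0 0;0 0 1 0 0 0;0 0 1 0 0 0;0 0 1 0 0 0;0 0 1 0 0 0;0 0 1 0 0 0;0 -1 1 0 0 0;-0.5 -1 1 0 0 0;-1 -1 0 0 0 0;-1 -1 0 0 0 0;-1 -1 0 0 0 0;-1 -1 0 0 0 0;0 -1 0 0 0 0;0 -1 0 0 0 0;0 -1 0 0 0 0;0 -1 0 0 0 0;0 -1 0 0 0 0;0 -1 0 0 0 0;0 0 0 0 0 0"

```text
time: 70.03
eef_pos: [0.4773, -0.2232, 0.2372]
tcp_rot: [-0.043, 0.999, 0.0, -0.0]
contact_force: [-0.1, -0.1, -0.9]
opening: -0.003
finger_force: 0.0
```

Run:
```python
from h import *
from scipy import ndimage
T=lambda x,y,z:[.5195+x*.9964-y*.0849,-.151+x*.0849+y*.9964,z]
for n in('top','scene'):
    c=shot(n,n+'f'); p=w2p(c,[T(.103,.165,.121),T(.06,.165,.036)]); print(n,'raised px',p[0].round(),'latched px',p[1].round())
    g=c['color'].max(2)
    for f in p:
        u,v=f.round().astype(int); print(' dark count', (g[v-6:v+7,u-6:u+7]<35).sum(), 'was',(load(n+'0')['color'].max(2)[v-6:v+7,u-6:u+7]<35).sum())
# brush/knife change since w10/t8 in top view: tray region
c=shot('wrist','wf');a=load('topf')['color'].astype(int);b=load('t8')['color'].astype(int)
d=np.abs(a-b).max(2)>40; ys,xs=np.where(d[185:335,275:440]); print(len(ys),get_state()['contact_force'])
```

```text
top raised px [300. 234.] latched px [302. 257.]
 dark count 0 was 107
 dark count 128 was 0
scene raised px [337. 246.] latched px [326. 262.]
 dark count 0 was 108
 dark count 75 was 0
4932 [ 0.05777855 -0.21275389 -0.50416237]
```

```bash
python3 -c "
from h import *
print(ctrl.sign_off())"
```

```text
the job is handed in; nothing more can be done
None
```

The job is handed in: the offcut is in the scrap box, and the three brushes present and the knife are in their own bays with handles under the keeper. The pad stayed at its latched position in both cameras after I let go. I read the tools as lying flat from the release heights and from pictures taken before the bar went down, not from a picture afterwards.

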